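# Set out the paint jars on the stone painter's palette

### The arm

A 6-joint arm with a two-finger parallel gripper is mounted at the origin on the work surface. World frame = base frame: x ahead of the robot, y to its left, z up, the work surface at z = 0. Lengths are in mm, angles in rad, forces in N, time in s.
With the tool pointing down it reaches from about 275 to 750 mm from the base axis. Payload 10.2 kg.
Tool frame: the origin (TCP) lies between the finger pads; the fingertips stand 14 mm ahead of it and the grasp point (between the pads) lies 5 mm behind it (tip_reach is the distance from the TCP to the fingertips, in mm); z points along the fingers, y is the line along which they close (so a half turn about z gives the same grasp; the last joint's range is limited). The gripper opens to 85 mm and grips with 20 to 120 N. Pads are 22 mm wide; open, the fingers measure 114 mm over their backs; the gripper's body (76 mm by 85 mm) begins 54 mm behind the grasp point. The pads swing forward as they close: fully open they stand 13 mm farther back than shut.
Start: joints at [-0.223, 0.313, 1.498, -0, 1.331, -0.223], TCP at [525.006, -0.014, 245.294] pointing down, gripper open.
Joint ranges: [-2.94, 2.94], [-0.97, 2.17], [0.19, 2.56], [-1.23, 4.37], [0.02, 3.11], [-2.88, 2.88]. Speed limits (rad/s): [2.39, 2.39, 3.01, 3.14, 3.14, 3.14].

### API

Orientations are given as a unit quaternion [w, x, y, z].
In Python, from rig import * gives the robot as it stands.
- The arm moves only by the tool arm_command, never from a script. Its argument "steps" is a list that holds one entry, the list of rows, each a list of 7 numbers: the opening, from 0 (shut) to 1 (fully open), then the shift along the tool's x, y, z each as a share of 0.05 m, from -1 to 1, then the turn, a rotation vector about the tool's x, y, z each as a share of 0.15 rad, from -1 to 1. A call has 1 to 8 rows; each row shifts and turns the commanded pose from where the row before left it, along the tool's axes as they then stand; what a row does not reach is not made up. A row lasts 1/8 s, in which the tool goes at most 62.5 mm and 10.7 degrees, less where a joint would pass 70% of its speed; a pose out of reach is approached as far as the arm can. A call with a number of a shift or a turn outside -1 to 1 is refused whole. A call with a gripper value outside its range is refused whole. The fingers move at their own pace and stop on an object; "squeeze" is the grip in N (left out, the last holds). Time passes only in rows, so rows that do not move let the fingers close. It gives the time, the measured TCP pose, the force, the opening and the grip force at its end, in the units of the state.
- sense(): the state, without advancing time (a new reading comes with each control period).
- capture(name): name is "scene" or "side" or "wrist"; returns the picture (384x512x3 uint8, red, green, blue); there is no depth.
- get_calibration(name): a dict with "intrinsics" (3x3 intrinsics, pixels), "rvec" (rotation vector, rad) and "tvec" (3), from world to camera coordinates, as OpenCV has them; the wrist camera has in their place "T_tool_cam" (4x4, takes a point from camera to tool coordinates, whose origin is the TCP and whose axes are the flange's). Camera axes: x right, y down, z forward; pixel columns grow to the right and rows downward; lengths in mm; the calibration is good to about 2 mm. A picture is of the moment at which its call begins: read the wrist's pose just before it. get_calibration takes no time and is no camera call.
- finish_job(): hands the job in; it is judged then, once.
The state is a dict: "time_s": time; "joints": joint angles; "dq": joint speeds; "tau": joint torques, N m; "eef_pos": TCP position; "ee_rot": TCP orientation; "force": force on the tool from outside, world axes, zero at the start; "wrist_torque": the same for the moment, N m; "grip_width": opening from 0.0 (shut) to 1.0 (fully open); "grip_force": force on a finger pad.
Only numpy, scipy, OpenCV 4.12 (cv2) and the standard library are available. Lean on these libraries where they do the work, as an engineer would, in place of code of your own. Each camera call takes 0.05 s, during which the arm holds its last target. There are 200 camera calls.

### The job

Set out the paints on the white palette, where the white and black jars already stand at the two ends of one row of wells: stand the red jar in the well between them, the blue jar in the well right next to the white jar in the empty row, and the yellow jar in the well right next to the black jar in that row, each upright and centred in its well. Stack the green jar upright and squarely on top of the red one, so that the well with the ochre daub stays free for mixing. Leave the white, black, brown and pink jars where they are.

Things in the scene. Friction and masses are not known exactly. Their poses are not given: they have to be found in the camera images.
- palette: white palette, fixed, any yaw: flat slab 165 x 250 x 12 mm (its x, y, z). Origin: centre of its underside, at table height. Six wells, flat marks with 52 mm grey rings, centres at x +37.5 or -37.5, y -75, 0 or 75 mm. Row x +37.5: white and black jars in the end wells (either way round), an empty well between. Row x -37.5: empty; its middle well bears an ochre daub.
- red_jar: To be placed: the red paint jar: 46 mm tall, round red body (diameter 36, height 30 mm) under a flat black cap (diameter 38, height 16 mm), with a round red sticker of 31 mm on top; about 70 g, loose, standing upright. Origin: centre of its underside; z up along its axis. At the start it stands on the table to the left or right of the palette.
- yellow_jar: To be placed: the yellow paint jar: 46 mm tall, round yellow body (diameter 36, height 30 mm) under a flat black cap (diameter 38, height 16 mm), with a round yellow sticker of 31 mm on top; about 70 g, loose, standing upright. Origin: centre of its underside; z up along its axis. At the start it stands on the table to the left or right of the palette.
- blue_jar: To be placed: the blue paint jar: 46 mm tall, round blue body (diameter 36, height 30 mm) under a flat black cap (diameter 38, height 16 mm), with a round blue sticker of 31 mm on top; about 70 g, loose, standing upright. Origin: centre of its underside; z up along its axis. At the start it stands on the table to the left or right of the palette.
- green_jar: To be placed: the green paint jar: 46 mm tall, round green body (diameter 36, height 30 mm) under a flat black cap (diameter 38, height 16 mm), with a round green sticker of 31 mm on top; about 70 g, loose, standing upright. Origin: centre of its underside; z up along its axis. At the start it stands on the table to the left or right of the palette.
- white_jar: Stays where it is: the white paint jar: 46 mm tall, round white body (diameter 36, height 30 mm) under a flat black cap (diameter 38, height 16 mm), with a round white sticker of 31 mm on top; about 70 g, loose, standing upright. Origin: centre of its underside; z up along its axis. It stands in an end well of the palette.
- black_jar: Stays where it is: the black paint jar: 46 mm tall, round black body (diameter 36, height 30 mm) under a flat black cap (diameter 38, height 16 mm), no sticker, all black on top; about 70 g, loose, standing upright. Origin: centre of its underside; z up along its axis. It stands in the other end well of the same row.
- brown_jar: Not needed, to be left alone: the brown paint jar: 46 mm tall, round brown body (diameter 36, height 30 mm) under a flat black cap (diameter 38, height 16 mm), with a round brown sticker of 31 mm on top; about 70 g, loose, standing upright. Origin: centre of its underside; z up along its axis. It stands on the table among the jars to be placed, at least 60 mm from the next (centre to centre).
- pink_jar: Not needed, to be left alone: the pink paint jar: 46 mm tall, round pink body (diameter 36, height 30 mm) under a flat black cap (diameter 38, height 16 mm), with a round pink sticker of 31 mm on top; about 70 g, loose, standing upright. Origin: centre of its underside; z up along its axis. It stands on the table among the jars to be placed, at least 60 mm from the next (centre to centre).

How it is judged:
By the outcome, as a careful person would: the job done as asked, in the order asked, and still so for the second after the job is handed in, with the robot touching nothing.
It also fails if it takes over 96 s, if anything falls off the work surface, if the arm or the gripper's body presses on something with over 40 N, if the wrist force passes 120 N, or if a joint passes its speed limit or range.

## Working session

There is one attempt and no reset: what is moved stays moved. The work goes in short steps, Python scripts to look and compute and a tool call to move; the robot and the scene stay as the last step left them, time stands still between calls to the robot, and variables do not carry over. Pictures are saved under pics/ and viewed, at most 14 in all, crops included, and the job is handed in when it is done.

Besides the shell and the picture viewer there is one more tool, called after "Call:" by a JSON object that holds its "name" and its "arguments". arm_command: Moves the arm, as the interface text tells. Its arguments: {"type":"object","properties":{"steps":{"type":"array"},"squeeze":{"type":"number"}},"required":["steps"]}

```bash
mkdir -p pics; ls
python3 - <<'E'
from rig import *
import cv2
s=sense();print(s['time_s'],s['eef_pos'],s['ee_rot'],s['grip_width'])
for n in ['scene','side','wrist']:
    cv2.imwrite(f'pics/{n}0.png',capture(n)[:,:,::-1]);print(get_calibration(n))
E
```

```text
pics
0.0 [5.24773142e+02 3.83788298e-02 2.44733447e+02] [-5.51719878e-04  7.07105533e-01  7.07107733e-01 -3.39380594e-04] 1.000180228109428
{'intrinsics': array([[354.41407396,   0.        , 252.12010205],
       [  0.        , 354.41407396, 192.74880656],
       [  0.        ,   0.        ,   1.        ]]), 'rvec': array([ 1.50781092,  1.89335236, -0.93247426]), 'tvec': array([ 118.92388908, -274.58913482, 1328.80848373])}
{'intrinsics': array([[446.45799018,   0.        , 256.79176915],
       [  0.        , 446.45799018, 186.79884218],
       [  0.        ,   0.        ,   1.        ]]), 'rvec': array([ 2.37152463, -0.22924304,  0.11879464]), 'tvec': array([-534.5093996 ,   98.45026462, 1283.50653188])}
{'intrinsics': array([[325.41850052,   0.        , 258.22814969],
       [  0.        , 325.41850052, 189.87312902],
       [  0.        ,   0.        ,   1.        ]]), 'T_tool_cam': array([[ 3.30380016e-04, -9.48395052e-01, -3.17091021e-01,
         8.13149035e+01],
       [ 9.99999273e-01,  6.80922808e-04, -9.94679842e-04,
        -4.93029722e-01],
       [ 1.15926395e-03, -3.17090462e-01,  9.48394588e-01,
        -1.28451061e+02],
       [ 0.00000000e+00,  0.00000000e+00,  0.00000000e+00,
         1.00000000e+00]])}
```

View pics/scene0.png

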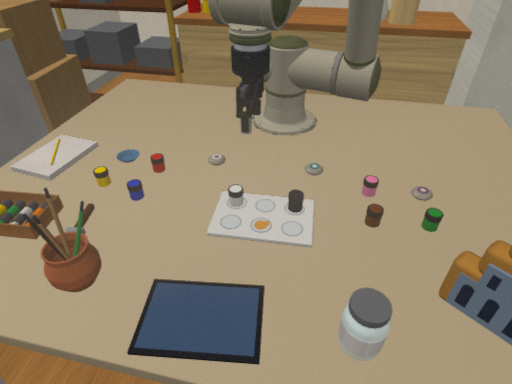

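View pics/side0.png

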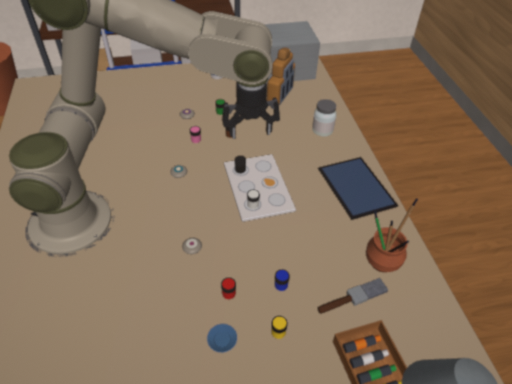

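View pics/wrist0.png

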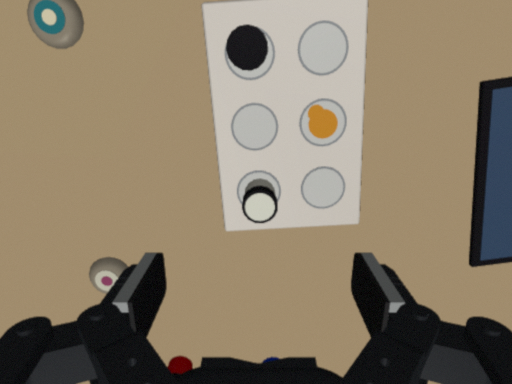

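The scene view shows yellow (102,176), red (158,162) and blue (136,189) on one side of the palette. Pink (370,186), brown (374,215) and green (432,219) are on the other side. The wrist view shows black at (248,50), white at (260,203) and the ochre daub at (322,122).

```bash
cat > h.py <<'E'
from rig import *
import numpy as np, cv2
from scipy.spatial.transform import Rotation as R
def q2R(q): return R.from_quat([q[1],q[2],q[3],q[0]]).as_matrix()
def cam(name,s=None):
    c=get_calibration(name);K=c['intrinsics']
    if name=='wrist':
        s=s or sense();T=np.eye(4);T[:3,:3]=q2R(s['ee_rot']);T[:3,3]=s['eef_pos']
        M=T@c['T_tool_cam'];return K,M[:3,:3],M[:3,3]
    Rm=cv2.Rodrigues(np.array(c['rvec']))[0];return K,Rm.T,-Rm.T@np.array(c['tvec'])
def toplane(C,uv,z):
    K,A,o=C;d=A@np.linalg.solve(K,[uv[0],uv[1],1.]);return (o+d*(z-o[2])/d[2])[:2]
def proj(C,p):
    K,A,o=C;v=K@(A.T@(np.asarray(p,float)-o));return v[:2]/v[2]
HUE={'red':[(0,6),(174,180)],'yellow':[(22,35)],'blue':[(110,128)],'green':[(50,75)],'brown':[(4,16)],'pink':[(155,173)]}
def blobs(img,col,mina=12):
    h=cv2.cvtColor(img,cv2.COLOR_RGB2HSV);m=np.zeros(h.shape[:2],np.uint8)
    for a,b in HUE[col]: m|=cv2.inRange(h,(a,120,60 if col!='brown' else 30),(b,255,255))
    n,l,st,c=cv2.connectedComponentsWithStats(m,connectivity=4)
    return [(int(st[i,4]),c[i].round(1),st[i,:4].tolist()) for i in range(1,n) if st[i,4]>=mina]
E
python3 - <<'E'
from h import *
for n in ['scene','side']:
    C=cam(n);im=cv2.imread(f'pics/{n}0.png')[:,:,::-1].copy()
    print(n,C[2].round())
    for c in HUE:
        for a,uv,b in blobs(im,c):
            if a<400: print(c,a,uv,toplane(C,uv,46).round(1),toplane(C,uv,15).round(1))
s=dict(eef_pos=np.array([524.77,.04,244.73]),ee_rot=[-5.5e-4,.7071,.7071,-3.4e-4])
C=cam('wrist',s)
print('black',toplane(C,(248,48),58),'white',toplane(C,(260,204),58),'wells',[toplane(C,u,12).round(1) for u in [(323,48),(254,127),(323,122),(323,187)]])
E
```

```text
scene [1212.  165.  600.]
red 160 [193.5   5.8] [-1737.  -1005.9] [-1901.9 -1071.4]
red 52 [156.3 156.4] [ 410.8 -315.6] [ 366.  -342.4]
red 91 [158.2 167.3] [ 463.  -285.2] [ 421.1 -310.4]
yellow 79 [205.7   6.7] [-1721.1  -898.3] [-1885.2  -957.7]
yellow 52 [ 54.5 151.9] [ 453.7 -627.2] [ 411.3 -671.5]
yellow 67 [ 99.5 169.8] [ 510.3 -440.4] [ 471.  -474.3]
yellow 114 [103.2 181. ] [ 556.  -400.9] [ 519.3 -432.5]
yellow 58 [  2.3 209.3] [ 714.4 -576.1] [ 686.6 -617.6]
blue 54 [133.3 182.6] [ 545.  -318.5] [ 507.7 -345.5]
green 42 [ 11.3 209.3] [ 709.6 -554.7] [ 681.5 -595. ]
green 86 [434.5 212.4] [498.4 437.2] [458.6 452.4]
green 130 [429.1 225.3] [548.3 417.9] [511.2 432.1]
green 16 [ 75.1 250.1] [ 793.3 -321.7] [ 770.  -348.9]
brown 98 [178.    3.1] [-1819.4 -1171.8] [-1988.9 -1246.6]
brown 18 [180.9  65.8] [-361.4 -552.7] [-449.4 -592.9]
brown 19 [182.5  77.3] [-219.3 -487.3] [-299.3 -523.8]
brown 56 [159.5 166.7] [ 459.4 -282.9] [ 417.3 -308. ]
brown 28 [ 53.3 197.2] [ 646.1 -485.9] [ 614.5 -522.4]
brown 73 [375.3 208.1] [512.8 301.8] [473.7 309.5]
brown 13 [ 51.2 217.1] [ 713
[... 1293 characters left out ...]
736.8]
brown 52 [166.9  56.7] [328.2 781.3] [327.7 835.5]
brown 102 [122.4  60.6] [150.6 780.6] [144.4 834.9]
brown 13 [102.1  62.6] [ 71.4 778.7] [ 62.7 832.9]
brown 20 [452.2  74.1] [1432.5  460.9] [1467.7  504.8]
brown 24 [461.8  84.4] [1433.3  387.1] [1468.5  428.7]
brown 17 [227.7 133.5] [496.6 253.4] [501.6 290.7]
brown 26 [509.3 136.2] [1434.    71.4] [1469.2  102.7]
brown 45 [269.  181.6] [583.8   8.3] [591.6  37.7]
brown 195 [334.1 303.8] [ 648.1 -418.3] [ 658.  -402.7]
pink 14 [194.4 129.1] [389.6 296.1] [391.2 334.7]
black [514.54907602 109.36808009] white [525.55255081 -39.39852659] wells [array([589.7, 113.5]), array([518.9,  33.5]), array([594.4,  39. ]), array([599.1, -35.7])]
```

Call:
{"name": "arm_command", "arguments": {"steps": [[[1, -1, 0, -0.2, 0, 0, 0], [1, -1, 0, -0.2, 0, 0, 0], [1, -1, 0, -0.2, 0, 0, 0], [1, -1, 0, -0.2, 0, 0, 0], [1, -1, 0, 0, 0, 0, 0], [1, -1, 0, 0, 0, 0, 0], [1, 0, 0, 0, 0, 0, 0], [1, 0, 0, 0, 0, 0, 0]]]}}

```text
time_s: 1.15
eef_pos: [525.0, -299.6, 285.0]
ee_rot: [-0.0, 0.707, 0.707, 0.0]
force: [0.1, -0.5, -0.8]
grip_width: 0.997
grip_force: 0.0
```

```bash
cat >> h.py <<'E'
from scipy.optimize import minimize
def ringfit(img,C,x0,idx=range(6),jit=True):
    g=cv2.GaussianBlur(cv2.cvtColor(img,cv2.COLOR_RGB2GRAY),(3,3),0).astype(float)
    W=[(a,b) for a in(37.5,-37.5) for b in(-75,0,75)];t=np.linspace(0,2*np.pi,120,endpoint=False)
    K,A,o=C
    def cost(p):
        c,s=np.cos(p[2]),np.sin(p[2]);P=[]
        for i in idx:
            x,y=W[i];r=p[3]
            X=x+r*np.cos(t);Y=y+r*np.sin(t)
            P.append(np.c_[p[0]+c*X-s*Y,p[1]+s*X+c*Y,np.full_like(t,12)])
        v=(np.vstack(P)-o)@A@K.T;v=(v[:,:2]/v[:,2:]).astype(np.float32)
        q=cv2.remap(g.astype(np.float32),v[:,0].copy(),v[:,1].copy(),cv2.INTER_LINEAR)
        return np.clip(q,120,230).mean()
    best=min((minimize(cost,[x0[0]+dx,x0[1]+dy,x0[2],25],method='Nelder-Mead',options=dict(initial_simplex=[[x0[0]+dx+a,x0[1]+dy+b,x0[2]+d,25+e] for a,b,d,e in[(0,0,0,0),(2,0,0,0),(0,2,0,0),(0,0,.03,0),(0,0,0,.7)]])) for dx in(-3,0,3) for dy in(-3,0,3)),key=lambda r:r.fun)
    return best.x,best.fun
E
python3 - <<'E'
from h import *
s=sense();C=cam('wrist',s);im=capture('wrist');cv2.imwrite('pics/w1.png',im[:,:,::-1])
for c in ['red','yellow','blue']:
    for a,uv,b in blobs(im,c): print(c,a,uv,b,toplane(C,uv,46).round(1))
s=dict(eef_pos=np.array([524.77,.04,244.73]),ee_rot=[-5.5e-4,.7071,.7071,-3.4e-4])
# palette x axis points from empty row to jar row (world -x): yaw ~ pi+
im=cv2.imread('pics/wrist0.png')[:,:,::-1].copy()
print(ringfit(im,cam('wrist',s),[556,36,np.pi+.064],[1,3,4,5]))
E
```

```text
red 156 [175.  155.3] [161, 148, 22, 23] [ 428.3 -299.1]
red 611 [159.4 168.9] [146, 156, 28, 27] [ 408.8 -315.2]
yellow 234 [247.6 241.8] [235, 235, 25, 17] [ 510.7 -409.8]
yellow 472 [245.9 262.8] [233, 252, 26, 23] [ 508.2 -439.9]
yellow 14 [361.1 348.5] [359, 347, 5, 5] [ 670.3 -578.4]
blue 60 [272.8 151.8] [263, 149, 21, 9] [ 540.7 -294.9]
blue 602 [275.9 170.2] [262, 157, 29, 27] [ 544.6 -316.7]
(array([556.49772395,  36.10390272,   3.20397747,  24.54355656]), np.float64(150.805908203125))
```

View pics/w1.png

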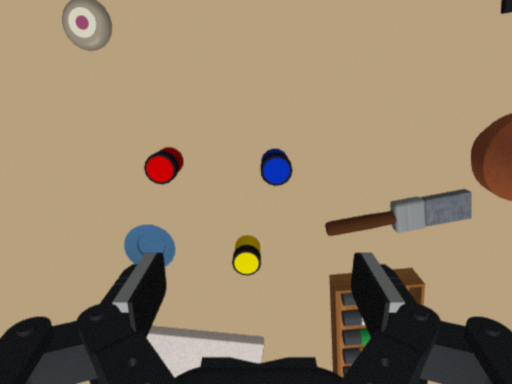

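The wrist view shows red (159,169), blue (276,170) and yellow (246,263), which agrees with the scene and side cameras. The fitted palette centre is (556.5, 36.1), yaw 3.204. I'll pick red first.

Call:
{"name": "arm_command", "arguments": {"steps": [[[0.85, -0.08, -0.58, 0.825, 0, 0, 0], [0.85, -0.08, -0.58, 0.825, 0, 0, 0], [0.85, -0.08, -0.58, 0.825, 0, 0, 0], [0.85, -0.08, -0.58, 0.825, 0, 0, 0], [0.85, 0, 0, 0.7, 0, 0, 0], [0.85, 0, 0, 0.7, 0, 0, 0], [0.85, 0, 0, 0.4, 0, 0, 0], [0.85, 0, 0, 0, 0, 0, 0]]], "squeeze": 30}}

```text
time_s: 2.2
eef_pos: [408.9, -314.7, 29.7]
ee_rot: [-0.001, 0.707, 0.708, 0.0]
force: [0.2, 0.1, 0.2]
grip_width: 0.848
grip_force: 0.0
```

Call:
{"name": "arm_command", "arguments": {"steps": [[[0, 0, 0, 0, 0, 0, 0], [0, 0, 0, 0, 0, 0, 0], [0, 0, 0, 0, 0, 0, 0], [0, 0, 0, 0, 0, 0, 0], [0, 0, 0, 0, 0, 0, 0]]]}}

```text
time_s: 2.82
eef_pos: [409.5, -316.3, 31.5]
ee_rot: [0.001, 0.707, 0.707, -0.0]
force: [-0.6, 1.6, 5.4]
grip_width: 0.431
grip_force: 29.5
```

Call:
{"name": "arm_command", "arguments": {"steps": [[[0, 0, 0, -0.5, 0, 0, 0], [0, 0, 0, -0.8, 0, 0, 0], [0, 0, 0, -0.7, 0, 0, 0], [0, 0, 0, 0, 0, 0, 0], [0, 0, 0, 0, 0, 0, 0]]]}}

```text
time_s: 3.45
eef_pos: [408.8, -315.7, 129.8]
ee_rot: [-0.0, 0.707, 0.707, 0.0]
force: [-0.2, 0.5, -1.4]
grip_width: 0.432
grip_force: 30.3
```

Run:
```python
from h import *
for i in range(3): s=sense();print(s['eef_pos'].round(2) if hasattr(s['eef_pos'],'round') else s['eef_pos'],s['force'],s['grip_width'])
C=cam('wrist',s);im=capture('wrist');cv2.imwrite('pics/w2.png',im[:,:,::-1])
for z in (140,146,150): print([ (a,toplane(C,uv,z).round(1)) for a,uv,b in blobs(im,'red')])
cv2.imwrite('pics/s2.png',cv2.resize(capture('side')[230:340,170:300,::-1],None,fx=4,fy=4))
```

```text
[ 408.76 -315.67  129.82] [-0.22449719  0.52346846 -1.43622979] 0.4318947176420097
[ 408.76 -315.67  129.82] [-0.22449719  0.52346846 -1.43622979] 0.4318947176420097
[ 408.76 -315.67  129.82] [-0.22449719  0.52346846 -1.43622979] 0.4318947176420097
[(1380, array([ 408.2, -288.1])), (4041, array([ 408.2, -317.2]))]
[(1380, array([ 408.2, -285.4])), (4041, array([ 408.2, -313. ]))]
[(1380, array([ 408.2, -283.6])), (4041, array([ 408.2, -310.2]))]
```

View pics/w2.png

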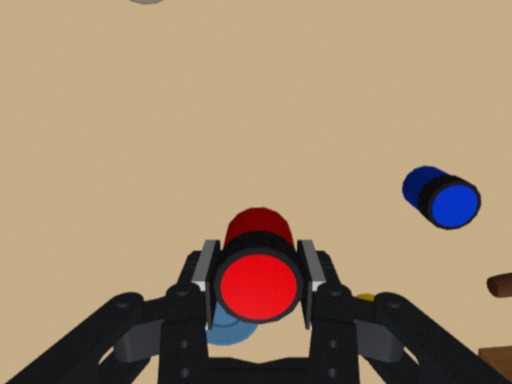

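View pics/s2.png

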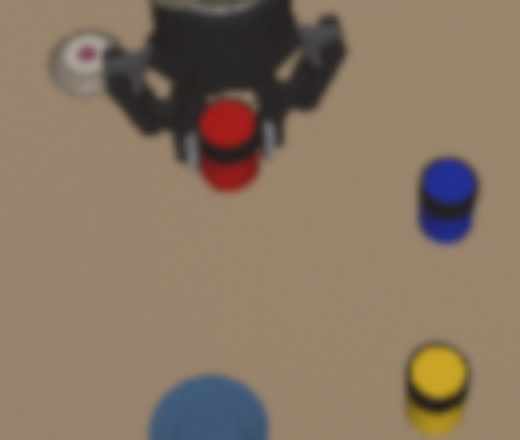

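Red is held squarely, with its sticker at (259,285) in the wrist view. I'm carrying it over the middle well.

Call:
{"name": "arm_command", "arguments": {"steps": [[[0, 0.874, 0.275, 0, 0, 0, 0], [0, 0.874, 0.275, 0, 0, 0, 0], [0, 0.874, 0.275, 0, 0, 0, 0], [0, 0.874, 0.275, 0, 0, 0, 0], [0, 0.874, 0.275, 0, 0, 0, 0], [0, 0.874, 0.275, 0, 0, 0, 0], [0, 0.874, 0.275, 0, 0, 0, 0], [0, 0.874, 0.275, 0, 0, 0, 0]]]}}

```text
time_s: 4.55
eef_pos: [519.0, 35.1, 129.4]
ee_rot: [-0.001, 0.707, 0.707, -0.0]
force: [0.5, -0.2, -1.2]
grip_width: 0.432
grip_force: 30.3
```

Call:
{"name": "arm_command", "arguments": {"steps": [[[0, 0, 0, 0, 0, 0, 0], [0, 0, 0, 0, 0, 0, 0], [0, 0, 0, 0, 0, 0, 0]]]}}

```text
time_s: 4.92
eef_pos: [518.8, 32.6, 130.0]
ee_rot: [-0.0, 0.708, 0.707, -0.0]
force: [0.1, -0.6, -0.9]
grip_width: 0.431
grip_force: 30.3
```

Run:
```python
from h import *
s=sense();print(s['eef_pos'])
C=cam('wrist',s);im=capture('wrist');cv2.imwrite('pics/w3.png',im[:,:,::-1])
x0=[556.5,36.1,3.204]
print('wrist',ringfit(im,C,x0,[3]),ringfit(im,C,x0,[3,4]))
for n in('scene','side'):
    i0=cv2.imread(f'pics/{n}0.png')[:,:,::-1].copy();print(n,ringfit(i0,cam(n),x0,[3,4,5]))
```

```text
[518.76571903  32.63673623 130.02026829]
wrist (array([560.70137697,  34.51563615,   3.25507999,  24.62632377]), np.float64(157.77125549316406)) (array([556.7191436 ,  36.1041227 ,   3.20388132,  24.62616799]), np.float64(158.51220703125))
scene (array([557.18777211,  35.48558546,   3.20357803,  23.70772783]), np.float64(172.418212890625))
side (array([556.29433321,  35.58174733,   3.19809204,  21.75935223]), np.float64(161.13121032714844))
```

View pics/w3.png

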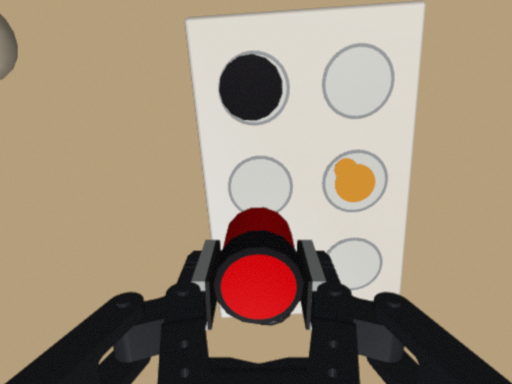

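The wrist view at hover confirms the palette pose. The red jar is above its well and the rings line up with the fit, so I'm lowering it.

Call:
{"name": "arm_command", "arguments": {"steps": [[[0, 0, 0, 0.7, 0, 0, 0], [0, 0, 0, 0.6, 0, 0, 0], [0, 0, 0, 0.3, 0, 0, 0], [0, 0, 0, 0.1, 0, 0, 0], [0, 0, 0, 0.05, 0, 0, 0], [0, 0, 0, 0, 0, 0, 0]]]}}

```text
time_s: 5.72
eef_pos: [519.5, 33.5, 43.6]
ee_rot: [0.001, 0.707, 0.707, 0.0]
force: [-0.6, 0.2, 0.3]
grip_width: 0.432
grip_force: 30.3
```

Call:
{"name": "arm_command", "arguments": {"steps": [[[0.5, 0, 0, 0, 0, 0, 0], [0.62, 0, 0, 0, 0, 0, 0], [0.62, 0, 0, 0, 0, 0, 0], [0.62, 0, 0, -0.6, 0, 0, 0], [0.62, 0, 0, -1, 0, 0, 0], [0.8, 0, 0, -1, 0, 0, 0], [0.8, 0, 0, -1, 0, 0, 0], [0.8, 0, 0, 0, 0, 0, 0]]]}}

```text
time_s: 6.72
eef_pos: [520.3, 33.5, 226.4]
ee_rot: [0.003, 0.707, 0.707, 0.002]
force: [0.2, 0.6, -0.3]
grip_width: 0.802
grip_force: 0.0
```

```bash
cat >> h.py <<'E'
def check(cols,z,im=None,s=None):
    s=s or sense();C=cam('wrist',s);im=capture('wrist')
    for c in cols:
        for a,uv,b in blobs(im,c,60): print(c,a,uv,toplane(C,uv,z).round(1))
    return im,C
E
python3 - <<'E'
from h import *
print(sense()['eef_pos'])
im,C=check(['red'],58);cv2.imwrite('pics/w4.png',im[:,:,::-1])
for n in('scene','side'):
    i=capture(n);print(n,[(a,toplane(cam(n),uv,58).round(1)) for a,uv,b in blobs(i,'red')if 40<a<400])
E
```

```text
[520.32999902  33.45550472 226.42741704]
red 88 [256.1 147.5] [518.8  56.5]
red 907 [256.1 170.4] [518.7  34.7]
scene [(157, array([-1676.9,  -981.9])), (78, array([519.7,  33.5])), (102, array([569.2,  42.6]))]
side [(73, array([517.2,  33.5])), (62, array([510.3,  -6.8]))]
```

Call:
{"name": "arm_command", "arguments": {"steps": [[[0.85, -0.876, 0.064, 0.25, 0, 0, 0], [0.85, -0.876, 0.064, 0.25, 0, 0, 0], [0.85, -0.876, 0.064, 0.25, 0, 0, 0], [0.85, -0.876, 0.064, 0.25, 0, 0, 0], [0.85, -0.876, 0.064, 0.25, 0, 0, 0], [0.85, -0.876, 0.064, 0.25, 0, 0, 0], [0.85, -0.876, 0.064, 0.25, 0, 0, 0], [0.85, -0.876, 0.064, 0.25, 0, 0, 0]]]}}

```text
time_s: 7.88
eef_pos: [544.0, -317.8, 120.6]
ee_rot: [-0.001, 0.707, 0.707, -0.0]
force: [-0.2, -0.4, -0.2]
grip_width: 0.852
grip_force: 0.0
```

Call:
{"name": "arm_command", "arguments": {"steps": [[[0.85, 0, 0, 0, 0, 0, 0], [0.85, 0, 0, 0.75, 0, 0, 0], [0.85, 0, 0, 0.7, 0, 0, 0], [0.85, 0, 0, 0.4, 0, 0, 0], [0.85, 0, 0, 0, 0, 0, 0], [0.85, 0, 0, 0, 0, 0, 0]]]}}

```text
time_s: 8.62
eef_pos: [545.2, -317.1, 31.6]
ee_rot: [0.001, 0.707, 0.707, 0.0]
force: [-0.6, -0.6, 0.4]
grip_width: 0.852
grip_force: 0.0
```

Call:
{"name": "arm_command", "arguments": {"steps": [[[0, 0, 0, 0, 0, 0, 0], [0, 0, 0, 0, 0, 0, 0], [0, 0, 0, 0, 0, 0, 0], [0, 0, 0, 0, 0, 0, 0], [0, 0, 0, 0, 0, 0, 0], [0, 0, 0, -0.5, 0, 0, 0], [0, 0, 0, -0.8, 0, 0, 0], [0, 0, 0, -0.7, 0, 0, 0]]]}}

```text
time_s: 9.62
eef_pos: [544.6, -316.8, 131.5]
ee_rot: [0.0, 0.707, 0.707, 0.0]
force: [-0.5, -0.2, -0.9]
grip_width: 0.433
grip_force: 30.4
```

Call:
{"name": "arm_command", "arguments": {"steps": [[[0, 0.8, 0.155, 0, 0, 0, 0], [0, 0.8, 0.155, 0, 0, 0, 0], [0, 0.8, 0.155, 0, 0, 0, 0], [0, 0.8, 0.155, 0, 0, 0, 0], [0, 0.8, 0.155, 0, 0, 0, 0], [0, 0.8, 0.155, 0, 0, 0, 0], [0, 0.8, 0.155, 0, 0, 0, 0], [0, 0, 0, 0, 0, 0, 0]]]}}

```text
time_s: 10.62
eef_pos: [598.9, -34.4, 130.1]
ee_rot: [-0.0, 0.706, 0.708, 0.0]
force: [-0.0, -0.9, -0.8]
grip_width: 0.431
grip_force: 30.4
```

Call:
{"name": "arm_command", "arguments": {"steps": [[[0, 0, 0, 0, 0, 0, 0], [0, 0, 0, 0.7, 0, 0, 0], [0, 0, 0, 0.6, 0, 0, 0], [0, 0, 0, 0.3, 0, 0, 0], [0, 0, 0, 0.1, 0, 0, 0], [0, 0, 0, 0.05, 0, 0, 0], [0, 0, 0, 0, 0, 0, 0]]]}}

```text
time_s: 11.5
eef_pos: [599.3, -37.0, 43.5]
ee_rot: [0.001, 0.707, 0.707, 0.0]
force: [0.3, -0.1, -1.2]
grip_width: 0.432
grip_force: 30.5
```

Call:
{"name": "arm_command", "arguments": {"steps": [[[0.5, 0, 0, 0, 0, 0, 0], [0.62, 0, 0, 0, 0, 0, 0], [0.62, 0, 0, 0, 0, 0, 0], [0.62, 0, 0, -0.6, 0, 0, 0], [0.62, 0, 0, -1, 0, 0, 0], [0.8, 0, 0, -1, 0, 0, 0], [0.8, 0, 0, -1, 0, 0, 0], [0.8, 0, 0, 0, 0, 0, 0]]]}}

```text
time_s: 12.5
eef_pos: [600.1, -37.1, 227.0]
ee_rot: [0.003, 0.707, 0.707, 0.002]
force: [-0.1, 1.3, -1.0]
grip_width: 0.8
grip_force: 0.0
```

Run:
```python
from h import *
print(sense()['eef_pos'])
im,C=check(['blue','red'],58)
for n in('scene','side'):
    i=capture(n);print(n,[(a,toplane(cam(n),uv,58).round(1)) for a,uv,b in blobs(i,'blue')if 40<a<400])
```

```text
[600.1372266  -37.06337267 226.98344814]
blue 86 [256.1 148. ] [598.6 -14.7]
blue 894 [255.9 171. ] [598.4 -36.7]
red 1137 [164.4  92.2] [518.6  34.7]
red 112 [189.1  89.1] [540.3  37.3]
scene [(80, array([598.6, -37.8]))]
side [(124, array([230.4, 714.8])), (63, array([597.8, -38.5])), (54, array([586.6, -75.7]))]
```

Call:
{"name": "arm_command", "arguments": {"steps": [[[0.85, -0.9, -0.2, 0.25, 0, 0, 0], [0.85, -0.9, -0.2, 0.25, 0, 0, 0], [0.85, -0.9, -0.2, 0.25, 0, 0, 0], [0.85, -0.9, -0.2, 0.25, 0, 0, 0], [0.85, -0.9, -0.2, 0.25, 0, 0, 0], [0.85, -0.9, -0.2, 0.25, 0, 0, 0], [0.85, -0.9, -0.2, 0.25, 0, 0, 0], [0.85, -0.9, -0.2, 0.25, 0, 0, 0]]]}}

```text
time_s: 13.65
eef_pos: [517.9, -397.8, 120.6]
ee_rot: [-0.001, 0.707, 0.707, 0.0]
force: [1.3, -0.1, -0.1]
grip_width: 0.85
grip_force: 0.0
```

Call:
{"name": "arm_command", "arguments": {"steps": [[[0.85, -0.87, -0.21, 0, 0, 0, 0], [0.85, 0, 0, 0, 0, 0, 0], [0.85, 0, 0, 0.75, 0, 0, 0], [0.85, 0, 0, 0.7, 0, 0, 0], [0.85, 0, 0, 0.4, 0, 0, 0], [0.85, 0, 0, 0, 0, 0, 0], [0.85, 0, 0, 0, 0, 0, 0]]]}}

```text
time_s: 14.52
eef_pos: [508.9, -440.7, 31.7]
ee_rot: [0.001, 0.707, 0.707, -0.0]
force: [0.2, -0.6, 0.4]
grip_width: 0.847
grip_force: 0.0
```

Call:
{"name": "arm_command", "arguments": {"steps": [[[0, 0, 0, 0, 0, 0, 0], [0, 0, 0, 0, 0, 0, 0], [0, 0, 0, 0, 0, 0, 0], [0, 0, 0, 0, 0, 0, 0], [0, 0, 0, 0, 0, 0, 0], [0, 0, 0, -0.5, 0, 0, 0], [0, 0, 0, -0.8, 0, 0, 0], [0, 0, 0, -0.7, 0, 0, 0]]]}}

```text
time_s: 15.52
eef_pos: [508.3, -440.2, 131.5]
ee_rot: [0.0, 0.707, 0.707, 0.0]
force: [-0.6, 0.1, -1.3]
grip_width: 0.433
grip_force: 30.4
```

Call:
{"name": "arm_command", "arguments": {"steps": [[[0, 0.923, 0.135, 0, 0, 0, 0], [0, 0.923, 0.135, 0, 0, 0, 0], [0, 0.923, 0.135, 0, 0, 0, 0], [0, 0.923, 0.135, 0, 0, 0, 0], [0, 0.923, 0.135, 0, 0, 0, 0], [0, 0.923, 0.135, 0, 0, 0, 0], [0, 0.923, 0.135, 0, 0, 0, 0], [0, 0.923, 0.135, 0, 0, 0, 0]]]}}

```text
time_s: 16.52
eef_pos: [562.3, -69.6, 130.3]
ee_rot: [-0.0, 0.707, 0.707, 0.0]
force: [0.7, 0.3, -1.1]
grip_width: 0.428
grip_force: 30.4
```

Call:
{"name": "arm_command", "arguments": {"steps": [[[0, 0.923, 0.135, 0, 0, 0, 0], [0, 0.923, 0.135, 0, 0, 0, 0], [0, 0.923, 0.135, 0, 0, 0, 0], [0, 0.923, 0.135, 0, 0, 0, 0], [0, 0, 0, 0, 0, 0, 0], [0, 0, 0, 0, 0, 0, 0], [0, 0, 0, 0, 0, 0, 0]]]}}

```text
time_s: 17.4
eef_pos: [589.4, 112.4, 130.3]
ee_rot: [-0.0, 0.708, 0.707, -0.0]
force: [-0.1, 0.0, -1.0]
grip_width: 0.432
grip_force: 30.4
```

Call:
{"name": "arm_command", "arguments": {"steps": [[[0, 0, 0, 0.7, 0, 0, 0], [0, 0, 0, 0.6, 0, 0, 0], [0, 0, 0, 0.3, 0, 0, 0], [0, 0, 0, 0.1, 0, 0, 0], [0, 0, 0, 0.05, 0, 0, 0], [0, 0, 0, 0, 0, 0, 0]]]}}

```text
time_s: 18.15
eef_pos: [589.8, 113.4, 43.5]
ee_rot: [0.0, 0.707, 0.707, 0.0]
force: [-0.5, 0.5, -0.7]
grip_width: 0.431
grip_force: 30.5
```

Call:
{"name": "arm_command", "arguments": {"steps": [[[0.5, 0, 0, 0, 0, 0, 0], [0.62, 0, 0, 0, 0, 0, 0], [0.62, 0, 0, 0, 0, 0, 0], [0.62, 0, 0, -0.6, 0, 0, 0], [0.62, 0, 0, -1, 0, 0, 0], [0.8, 0, 0, -1, 0, 0, 0], [0.8, 0, 0, -1, 0, 0, 0], [0.8, 0, 0, 0, 0, 0, 0]]]}}

```text
time_s: 19.15
eef_pos: [590.7, 113.6, 227.0]
ee_rot: [0.003, 0.707, 0.707, 0.003]
force: [0.5, 0.8, -0.7]
grip_width: 0.796
grip_force: 0.0
```

Run:
```python
from h import *
print(sense()['eef_pos'])
im,C=check(['yellow','red','green'],58)
for n in('scene','side'):
    i=capture(n);print(n,[(c,a,toplane(cam(n),uv,58).round(1)) for c in('yellow','red') for a,uv,b in blobs(i,c)if 40<a<400])
```

```text
[590.67223476 113.55030421 227.01782095]
yellow 110 [256.1 148.5] [589.2 135.7]
yellow 919 [255.9 171. ] [589.  114.2]
red 287 [197.1 222.4] [530.3  61.4]
red 589 [189.2 245.1] [520.8  36.1]
scene [('yellow', 134, array([-1679. ,  -866.3])), ('yellow', 52, array([ 470.1, -610. ])), ('yellow', 59, array([ 725.1, -559.9])), ('yellow', 109, array([589.9, 114. ])), ('yellow', 130, array([635.6, 116.8])), ('red', 158, array([-1680.3,  -984.9])), ('red', 80, array([519.7,  33.5])), ('red', 102, array([569.2,  42.6]))]
side [('yellow', 62, array([588.5, 112.4])), ('yellow', 59, array([578.5,  71.5])), ('red', 73, array([517.2,  33.5])), ('red', 63, array([510.3,  -6.8]))]
```

Call:
{"name": "arm_command", "arguments": {"steps": [[[0.85, 0.9, -0.26, 0, 0, 0, 0], [0.85, 0.9, -0.26, 0, 0, 0, 0], [0.85, 0.9, -0.26, 0, 0, 0, 0], [0.85, 0.9, -0.26, 0, 0, 0, 0], [0.85, 0.9, -0.26, 0, 0, 0, 0], [0.85, 0.9, -0.26, 0, 0, 0, 0], [0.85, 0, 0, 0, 0, 0, 0], [0.85, 0, 0, 0, 0, 0, 0]]]}}

```text
time_s: 20.3
eef_pos: [511.2, 383.0, 221.5]
ee_rot: [-0.0, 0.707, 0.707, -0.001]
force: [0.7, 0.5, -0.2]
grip_width: 0.848
grip_force: 0.0
```

Run:
```python
from h import *
print(sense()['eef_pos'])
im,C=check(['green','brown'],46)
```

```text
[511.21647259 383.03492332 221.50959345]
green 986 [244.4 111.6] [497.5 437.7]
brown 113 [503.8  33.3] [717.9 502.6]
brown 161 [491.4  49.8] [710.3 489.7]
brown 76 [477.5  64.7] [701.  477.7]
brown 147 [465.4  83.2] [693.5 462.4]
brown 64 [469.8 120.7] [704.2 429.7]
brown 255 [260.3 219.9] [512.2 330.3]
brown 664 [260.6 244.3] [512.6 302.6]
```

Call:
{"name": "arm_command", "arguments": {"steps": [[[0.85, 0.54, -0.14, 0.5, 0, 0, 0], [0.85, 0.53, -0.14, 0.5, 0, 0, 0], [0.85, 0, 0, 0.9, 0, 0, 0], [0.85, 0, 0, 0.85, 0, 0, 0], [0.85, 0, 0, 0.7, 0, 0, 0], [0.85, 0, 0, 0.4, 0, 0, 0], [0.85, 0, 0, 0, 0, 0, 0], [0.85, 0, 0, 0, 0, 0, 0]]]}}

```text
time_s: 21.35
eef_pos: [498.2, 437.2, 31.9]
ee_rot: [0.0, 0.707, 0.707, 0.001]
force: [0.3, 0.6, 0.6]
grip_width: 0.845
grip_force: 0.0
```

Call:
{"name": "arm_command", "arguments": {"steps": [[[0, 0, 0, 0, 0, 0, 0], [0, 0, 0, 0, 0, 0, 0], [0, 0, 0, 0, 0, 0, 0], [0, 0, 0, 0, 0, 0, 0], [0, 0, 0, 0, 0, 0, 0], [0, 0, 0, -0.6, 0, 0, 0], [0, 0, 0, -1, 0, 0, 0], [0, 0, 0, -0.9, 0, 0, 0]]]}}

```text
time_s: 22.35
eef_pos: [497.3, 437.0, 156.9]
ee_rot: [0.0, 0.707, 0.707, 0.0]
force: [0.0, 0.3, 0.4]
grip_width: 0.438
grip_force: 30.4
```

Call:
{"name": "arm_command", "arguments": {"steps": [[[0, -0.896, 0.048, 0, 0, 0, 0], [0, -0.896, 0.048, 0, 0, 0, 0], [0, -0.896, 0.048, 0, 0, 0, 0], [0, -0.896, 0.048, 0, 0, 0, 0], [0, -0.896, 0.048, 0, 0, 0, 0], [0, -0.896, 0.048, 0, 0, 0, 0], [0, -0.896, 0.048, 0, 0, 0, 0], [0, -0.896, 0.048, 0, 0, 0, 0]]]}}

```text
time_s: 23.35
eef_pos: [516.4, 77.2, 155.4]
ee_rot: [0.0, 0.707, 0.707, 0.0]
force: [0.6, -0.4, -1.0]
grip_width: 0.432
grip_force: 30.4
```

Call:
{"name": "arm_command", "arguments": {"steps": [[[0, -0.896, 0.048, 0, 0, 0, 0], [0, 0, 0, 0, 0, 0, 0], [0, 0, 0, 0, 0, 0, 0], [0, 0, 0, 0, 0, 0, 0], [0, 0, 0, 0.7, 0, 0, 0], [0, 0, 0, 0.3, 0, 0, 0], [0, 0, 0, 0, 0, 0, 0], [0, 0, 0, 0, 0, 0, 0]]]}}

```text
time_s: 24.35
eef_pos: [519.5, 33.9, 106.2]
ee_rot: [0.001, 0.707, 0.707, 0.0]
force: [-0.0, 0.9, 0.2]
grip_width: 0.431
grip_force: 30.3
```

Run:
```python
from h import *
s=sense();print(s['eef_pos'],s['force'],s['grip_width'])
a=cv2.resize(capture('scene')[150:250,200:330,::-1],None,fx=3,fy=3);b=cv2.resize(capture('side')[130:230,200:330,::-1],None,fx=3,fy=3)
cv2.imwrite('pics/g.png',np.hstack([a,b]))
```

```text
[519.48907734  33.90738355 106.24451318] [-0.00323586  0.94826319  0.24273838] 0.43111812546125344
```

View pics/g.png

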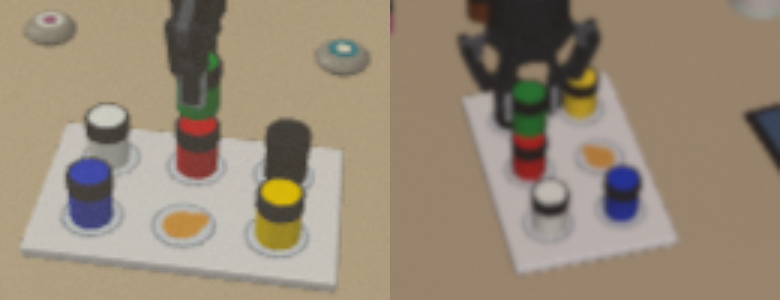

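The green jar hangs about 17 mm above the red, aligned in both views, and the other jars are centred in their wells. I'm lowering the remaining 16.5 mm and releasing.

Call:
{"name": "arm_command", "arguments": {"steps": [[[0, 0, 0, 0.2, 0, 0, 0], [0, 0, 0, 0.09, 0, 0, 0], [0, 0, 0, 0.04, 0, 0, 0], [0, 0, 0, 0, 0, 0, 0], [0, 0, 0, 0, 0, 0, 0]]]}}

```text
time_s: 25.08
eef_pos: [518.9, 33.8, 89.3]
ee_rot: [-0.0, 0.707, 0.707, -0.0]
force: [-1.7, -1.3, 6.8]
grip_width: 0.428
grip_force: 30.8
```

Call:
{"name": "arm_command", "arguments": {"steps": [[[0.48, 0, 0, 0, 0, 0, 0], [0.55, 0, 0, 0, 0, 0, 0], [0.62, 0, 0, 0, 0, 0, 0], [0.62, 0, 0, -0.4, 0, 0, 0], [0.62, 0, 0, -1, 0, 0, 0], [0.62, 0, 0, -1, 0, 0, 0], [0.8, 0, 0, -1, 0, 0, 0], [0.8, 0, 0, 0, 0, 0, 0]]]}}

```text
time_s: 26.08
eef_pos: [520.1, 33.6, 262.3]
ee_rot: [0.003, 0.707, 0.707, 0.002]
force: [0.8, -0.2, -1.9]
grip_width: 0.797
grip_force: 0.0
```

Run:
```python
from h import *
print(sense()['eef_pos'])
check(['green'],104)
o=[]
for n,r in(('scene',(150,250)),('side',(130,230))):
    i=capture(n);C=cam(n);print(n,[(c,a,toplane(C,uv,z).round(1)) for c,z in(('green',104),('blue',58),('yellow',58)) for a,uv,b in blobs(i,c)if 40<a<400])
    o.append(cv2.resize(i[r[0]:r[1],200:330,::-1],None,fx=3,fy=3))
cv2.imwrite('pics/f.png',np.hstack(o))
```

```text
[520.14772794  33.6442535  262.34901342]
green 61 [258.6 149.1] [520.8  57.2]
green 918 [255.6 174. ] [518.1  34.2]
scene [('green', 60, array([518.1,  33.4])), ('green', 42, array([ 762.1, -479.2])), ('blue', 80, array([598.1, -37.5])), ('yellow', 135, array([-1675.3,  -865.1])), ('yellow', 52, array([ 470.1, -610. ])), ('yellow', 58, array([ 725.2, -560.1])), ('yellow', 109, array([589.9, 114. ])), ('yellow', 130, array([635.6, 116.8]))]
side [('green', 54, array([516.5,  33.5])), ('green', 57, array([509.3, -11.6])), ('green', 106, array([ 661.7, -611.4])), ('blue', 70, array([ 102. , 1020.7])), ('blue', 125, array([227.7, 714.6])), ('blue', 78, array([512.8, 630.6])), ('blue', 64, array([597.5, -38.5])), ('blue', 54, array([586.6, -75.7])), ('yellow', 63, array([588.3, 112.9])), ('yellow', 59, array([578.5,  71.5]))]
```

View pics/f.png

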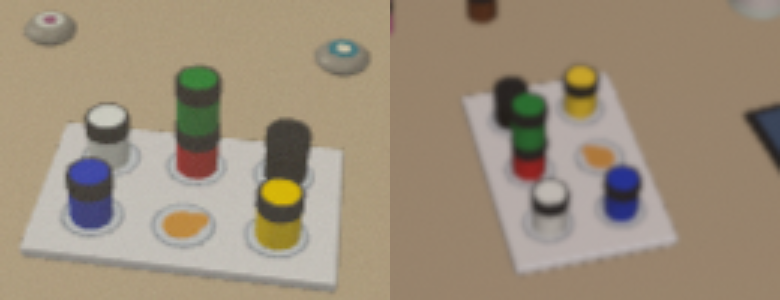

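The green jar stands squarely on the red, within about 1 mm, and the other jars are centred. The arm is clear, so I'm handing in.

```bash
python3 -c "
from rig import *
print(finish_job())"
```

```text
the job is handed in; nothing more can be done
None
```

I handed the job in at about 26 s of the 96 s allowed: in the final camera views, red, blue and yellow stand upright in their wells within about 2 mm of centre, green sits squarely on red, the ochre well is free, and the arm touched no other jars.

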